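Tap the sample finial to the middle of the scale pan and store its weight

TASK

The counting scale needs the weight of one sample piece, but the top-heavy brass finial stands off-centre on its round pan: nudge it with light taps of the fingertips, low down at its foot, until its whole foot stands inside the small ring stamped in the middle of the pan, without pinching, lifting or toppling it. Then, with the finial standing there untouched, press the large round key at the right end of the scale's front panel fully down and let it go. Leave all the other things on the bench as they are.

Things in the scene. Friction and masses are not known exactly. Their poses are not given: they have to be found in the camera images.
- finial: sample piece: a turned brass finial 70 mm tall, 0.10 to 0.20 kg, loose and upright on the pan. Cylindrical foot 27 mm in diameter, 12 mm high; thin neck; belly 24 mm in diameter 35 to 50 mm up; small tip. Centre of mass 33 mm up: pushed on the foot it slides (0.5 to 1.4 N, friction 0.5 to 0.7) and stops with the push; pushed at the belly it topples. Origin: centre of the foot's underside; z up
- pan: the scale's weighing pan: flat round steel plate, 120 mm in diameter, 5 mm thick, no rim, fixed; its top is 72 mm above the bench. Two dark rings are stamped about its centre; the small one, 45 mm inside diameter, is where the 27 mm foot belongs (so up to 9 mm off centre). Origin: centre of the top face, z up; its x and y directions mean nothing
- scale: counting scale, fixed: white housing 235 (x) x 180 mm (y), 60 mm high under the pan, whose centre is at x +30, y 0 mm. Its front (-x, to the robot) is a panel sloping down forwards by 0.216 rad with a display, four small square flush keys (of no use here) and at its right end seen from the robot (-y) one larger round key. Origin: centre of its underside
- key_top (a point): centre of the top face of the large round key: 25 mm in diameter, 8 mm proud of the scale's sloping front panel, about 54 mm above the bench, at x -78, y -58 mm of the scale. It is pressed square to the panel, 12 degrees off straight down
- key (a joint): travel of the round key, m: 0 up, 0.004 fully down. A spring returns it; it starts to move at about 1.2 N and is fully down at about 4 N.
- finial_b: bystander: another such brass finial, 70 mm tall, standing on the bench to the left of the scale. Origin: centre of its underside.
- finial_c: bystander: a third such brass finial, 70 mm tall, standing on the bench to the left of the scale, nearer the robot. Origin: centre of its underside.
- jar: bystander: a clear jar with a metal lid, 64 mm in diameter and 105 mm tall, to the right of the scale. Origin: centre of its underside.
- carton: bystander: a small cardboard carton, 60 x 90 x 50 mm high, behind the scale. Origin: centre of its underside.
- tape: bystander: a roll of brown packing tape lying flat, 100 mm in diameter and 48 mm high, on the left of the bench. Origin: centre of its underside.
- knife: bystander: a flat grey box knife about 165 mm long and 18 mm high, lying on the right of the bench. Origin: under the middle of its handle.
- stapler: bystander: a black stapler, 150 mm long and 59 mm high, on the right of the bench. Origin: centre of its underside.
Things that resemble listed ones, but are neither listed nor needed, are in the scene too. What is shaped like the finial but red is not meant.

How it is judged (in metres and radians):
On the way, in this order (a step that is already met when the one before it is completed fails the run):
1. the finial stands upright, still and untouched with its foot inside the small ring (horizontal distance between finial and pan below 0.009 m and angle between finial's own z axis and vertical below 0.06 rad and z of finial in the frame of pan between -0.003 and 0.003 m and linear speed of finial below 0.02 m/s and contact force between each of the arm, the fingers and finial below 0.1 N), for 0.2 s.
2. the round key is pressed fully down (at least 3 of its 4 mm) while the finial stands there untouched (all of step 1 and value of joint key above 0.003 m), for 0.05 s.
At the end, for the whole second after the job is handed in: The finial stands upright (within 0.06 rad) and at rest on the pan, its axis within 9 mm of the pan's centre so that its foot lies inside the small ring, and the round key, pressed after the centring, is up again (all of step 1 and value of joint key below 0.001 m); the robot touches nothing.
It fails at once if the finial is tipped by more than 0.3 rad (angle between finial's own z axis and vertical above 0.3 rad).
It fails at once if the finial is lifted more than 8 mm off the pan (z of finial in the frame of pan above 0.008 m).
It fails at once if the finial is pushed over the pan's edge (horizontal distance between finial and pan above 0.06 m or z of finial in the frame of pan below -0.008 m).
It fails at once if the finial is pinched or struck hard (more than 8 N) (contact force between any of the fingers, the arm and finial above 8 N).
It fails at once if another thing on the bench is moved by more than 20 mm (distance of any of finial_b, finial_c, jar, carton, tape, knife, stapler from where it was at the start of the episode above 0.02 m).
It also fails if it takes over 45 s, if anything falls off the work surface, if the arm or the gripper's body presses on something with over 40 N, if the wrist force passes 120 N, or if a joint passes its speed limit or range.

ROBOT

A 6-joint arm with a two-finger parallel gripper is mounted at the origin on the work surface. World frame = base frame: x ahead of the robot, y to its left, z up, the work surface at z = 0. Lengths are in m, angles in degrees, forces in N, time in s.
With the tool pointing down it reaches from about 0.35 to 0.875 m from the base axis. Payload 4.2 kg.
Tool frame: the origin (TCP) lies on the centre line of the jaws, within the pads' length; the fingertips stand 25 mm ahead of it and the grasp point (between the pads) lies 6 mm ahead of it (finger_overhang is the distance from the TCP to the fingertips, in m); z points along the fingers, y is the line along which they close (so a half turn about z gives the same grasp; the last joint's range is limited). The gripper opens to 87 mm and grips with 3 to 60 N. Pads are 19 mm wide; open, the fingers measure 117 mm over their backs; the gripper's body (75 mm by 190 mm) begins 51 mm behind the grasp point.
Start: joints at [-62.361, 22.042, 0.453, 0, -68.411, -14.817], TCP at [0.139, -0.609, 0.248] pointing down, gripper open.
Joint ranges: [-179.83, 179.83], [-69.29, 118.12], [-61.27, 80.66], [-181.25, 117.63], [-171.15, -9.14], [-177.46, 177.46]. Speed limits (degrees/s): [159.86, 159.86, 180, 180, 180, 180].

INTERFACE

Orientations are given as a 3x3 rotation matrix whose columns are the frame's x, y, z axes.
In Python, from station import sense, capture, finish_job, spot_in, tip_of, finger_overhang gives the robot as it stands. The module is installed in compiled form; this text tells all that it offers.
- The arm moves only by the tool servo_tool, never from a script. Its arguments are lists of equal length, an entry for each row: "slide": the shift along the tool's x, y, z in m, a list of three; "spin": the turn about the tool's z in degrees; "grip": the closure, from 0 (fully open) to 1 (shut). A call has exactly 5 rows; each row is the pose to reach, as a shift and turn from the pose commanded when the call began, along the tool's axes at that moment; what a row does not reach only later rows make up. A row lasts 1/12 s, in which the tool goes at most 41.7 mm and 7.16 degrees, less where a joint would pass 70% of its speed; a pose out of reach is approached as far as the arm can. A call with a gripper value outside its range is refused whole. The fingers move at their own pace and stop on an object; the grip force is fixed at half the most. Time passes only in rows, so rows that repeat a pose let the fingers close, or fill a call up. It gives the time, the measured TCP pose, the force, the opening and the grip force at its end, in the units of the state.
- sense(): the state, without advancing time (a new reading comes with each control period).
- capture(name): name is "scene" or "top"; returns a dict with "pixels" (420x560x3 uint8, blue, green, red), "depth" (420x560 float32, m along the optical axis (not along the pixel's ray), 0 where there is no reading), "fx", "fy", "cx", "cy" (pixels), "R" (3x3) and "t" (3): a world point X has camera coordinates R X + t. Camera axes: x right, y down, z forward; pixel columns grow to the right and rows downward; lengths in m; the calibration is good to about 2 mm. A picture is of the moment at which its call begins.
- finish_job(): hands the job in; it is judged then, once.
Trained networks look in the newest picture that a camera, given by its name, has taken for a name from the list of things; names that differ only in an ending like _2 or _b are one class to them, and where a whole thing is asked for, a point or a joint stands for the part that bears it (a point fixed in the world has none). Each returns a list of dicts, best first, with "conf" (0 to 1); they miss things now and then, are a little off and sometimes report something else, mostly with a low value. They report only what shows in the picture. A call takes as long as a camera call. They do not tell look-alikes from the thing itself.
- spot_in(thing, camera): "point" ([x, y, z] in m, in world coordinates, good to about 4 mm: the middle of the surface that is visible of it).
- tip_of(thing, camera): "point" ([x, y, z] in m, in world coordinates, good to about 4 mm: a listed point, or the origin of a listed thing).
The state is a dict: "time_s": time; "joints": joint angles; "joint_velocities": joint speeds; "effort": joint torques, N m; "tcp_pos": TCP position; "ee_rot": TCP orientation; "wrist_force": force on the tool from outside, world axes, zero at the start; "moment": the same for the moment, N m; "gripper_width": opening from 0.0 (shut) to 1.0 (fully open); "gripper_force": force on a finger pad.
Only numpy, scipy, OpenCV 4.12 (cv2) and the standard library are available. Lean on these libraries where they do the work, as an engineer would, in place of code of your own. Each camera call takes 0.05 s, during which the arm holds its last target. There are 200 camera calls.

## Working session

There is one attempt and no reset: what is moved stays moved. The work goes in short steps, Python scripts to look and compute and a tool call to move; the robot and the scene stay as the last step left them, time stands still between calls to the robot, and variables do not carry over. Pictures are saved under pics/ and viewed, at most 10 in all, crops included, and the job is handed in when it is done.

Besides the shell and the picture viewer there is one more tool, called after "Request:" in YAML: its name, and indented under it one key for each argument. servo_tool: Moves the arm, as the interface text tells. Its arguments: {"type":"object","properties":{"slide":{"type":"array"},"spin":{"type":"array"},"grip":{"type":"array"}},"required":["slide","spin","grip"]}

```bash
mkdir -p pics; cat > h.py <<'E'
import numpy as np, cv2
from station import *
def proj(c,X):
    p=c["R"]@np.array(X)+c["t"]; return np.array([c["fx"]*p[0]/p[2]+c["cx"],c["fy"]*p[1]/p[2]+c["cy"]])
def onplane(c,uv,z):
    R=np.array(c["R"]);t=np.array(c["t"]);o=-R.T@t
    d=R.T@np.array([(uv[0]-c["cx"])/c["fx"],(uv[1]-c["cy"])/c["fy"],1.]); return o+d*(z-o[2])/d[2]
E
python3 - <<'E'
from h import *
s=sense(); print(s["time_s"],s["tcp_pos"],np.round(s["ee_rot"],3).tolist(),finger_overhang)
for n in("scene","top"):
    c=capture(n); cv2.imwrite(f"pics/{n}0.png",c["pixels"]); print(n,(-np.array(c["R"]).T@c["t"]).round(3))
    for th in("finial","pan","scale","key_top","jar"):
        for r in tip_of(th,n)[:5]: print(th,np.round(r["point"],3),round(r["conf"],2),proj(c,r["point"]).round())
E
```

```text
0.0 [ 0.13859045 -0.60888412  0.24644905] [[-0.975, -0.222, -0.001], [-0.222, 0.975, 0.002], [0.0, 0.002, -1.0]] 0.025
scene [0.969 0.723 0.885]
finial [ 0.575  0.174 -0.002] 0.77 [302. 277.]
finial [0.623 0.045 0.073] 0.61 [258. 230.]
finial [0.557 0.038 0.002] 0.58 [279. 237.]
finial [0.746 0.161 0.001] 0.53 [236. 303.]
finial [ 0.636  0.188 -0.001] 0.51 [284. 292.]
pan [0.588 0.03  0.068] 0.92 [267. 222.]
scale [0.555 0.036 0.002] 0.6 [280. 237.]
key_top [ 0.473 -0.014  0.057] 0.48 [297. 199.]
jar [ 0.555 -0.142 -0.   ] 0.73 [248. 197.]
jar [0.461 0.414 0.005] 0.46 [407. 331.]
top [ 0.404 -0.009  1.461]
finial [ 0.57   0.175 -0.006] 0.67 [202. 206.]
finial [0.639 0.185 0.002] 0.6 [198. 182.]
finial [ 0.667 -0.114 -0.002] 0.58 [304. 169.]
finial [0.497 0.181 0.003] 0.48 [200. 232.]
finial [0.75  0.162 0.   ] 0.46 [206. 143.]
pan [0.58  0.032 0.074] 0.59 [252. 198.]
scale [0.553 0.033 0.002] 0.66 [253. 211.]
scale [0.587 0.032 0.072] 0.53 [252. 196.]
key_top [ 0.472 -0.013  0.056] 0.46 [270. 239.]
jar [ 0.558 -0.146  0.006] 0.57 [317. 207.]
```

View pics/scene0.png

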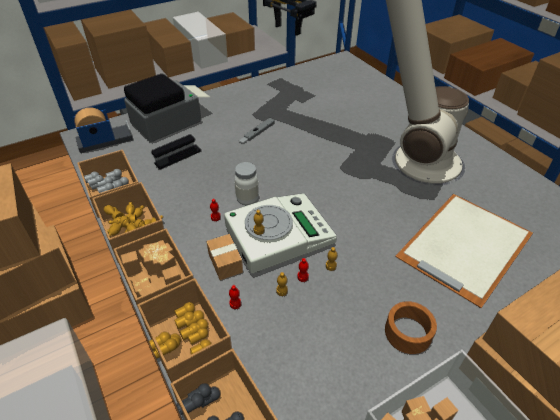

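View pics/top0.png

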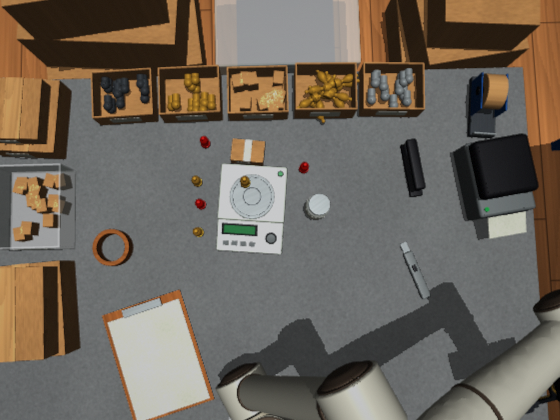

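The scene view shows the pan at about (267,222) with the brass finial on it at (258,222). In the top view the pan is at (252,197), the finial at (245,182) and the round key at (270,239). Bystanders are clear of it. Next I'll refine the measurements.

```bash
python3 - <<'E'
from h import *
tiles=[]
for n,(u0,v0) in(("scene",(215,180)),("top",(205,150))):
    P=[];F=[];K=[];S=[];SP=[]
    for i in range(4):
        c=capture(n)
        for L,th in((P,"pan"),(K,"key_top"),(S,"scale")):
            r=tip_of(th,n)
            if r: L.append(r[0]["point"])
        F+= [r["point"] for r in tip_of("finial",n) if abs(r["point"][2]-.072)<.012 and np.hypot(r["point"][0]-.62,r["point"][1]-.045)<.04]
        SP+=[r["point"] for r in spot_in("finial",n) if np.hypot(r["point"][0]-.62,r["point"][1]-.045)<.04]
    for a,L in(("pan",P),("key",K),("scale",S),("fin",F),("spot",SP)): print(n,a,len(L),np.round(np.median(L,0),4) if L else "")
    im=c["pixels"]; np.savez(f"{n}.npz",**c)
    # steel ring pixels / finial brass mask
    hsv=cv2.cvtColor(im,cv2.COLOR_BGR2HSV)
    m=((hsv[...,1]>110)&(hsv[...,0]>10)&(hsv[...,0]<30)).astype(np.uint8)
    m2=np.zeros_like(m); m2[v0:v0+70 if n=="scene" else v0+75,u0:u0+95]=m[v0:v0+70 if n=="scene" else v0+75,u0:u0+95]
    nn,lab,st,ce=cv2.connectedComponentsWithStats(m2)
    print([(st[i].tolist(),ce[i].round(1).tolist()) for i in range(1,nn) if st[i][4]>20])
    tiles.append(cv2.resize(im[v0:v0+105,u0:u0+100],(400,420),interpolation=cv2.INTER_CUBIC))
cv2.imwrite("pics/crop1.png",np.hstack(tiles))
E
```

```text
scene pan 3 [0.5824 0.0313 0.067 ]
scene key 4 [ 0.4727 -0.0154  0.0544]
scene scale 2 [ 0.5575  0.0378 -0.0014]
scene fin 3 [0.6238 0.0487 0.075 ]
scene spot 4 [0.6288 0.0539 0.1096]
[([254, 210, 10, 25, 188], [258.2, 223.0]), ([215, 234, 19, 15, 171], [223.0, 240.8])]
top pan 4 [0.5864 0.0322 0.0734]
top key 4 [ 0.474  -0.014   0.0538]
top scale 4 [0.5534 0.0316 0.0018]
top fin 4 [0.6282 0.0494 0.073 ]
top spot 3 [0.6201 0.0476 0.1233]
[([231, 150, 12, 13, 137], [236.3, 155.4]), ([251, 150, 13, 15, 186], [257.0, 157.0]), ([241, 176, 9, 12, 83], [244.7, 181.7])]
```

View pics/crop1.png

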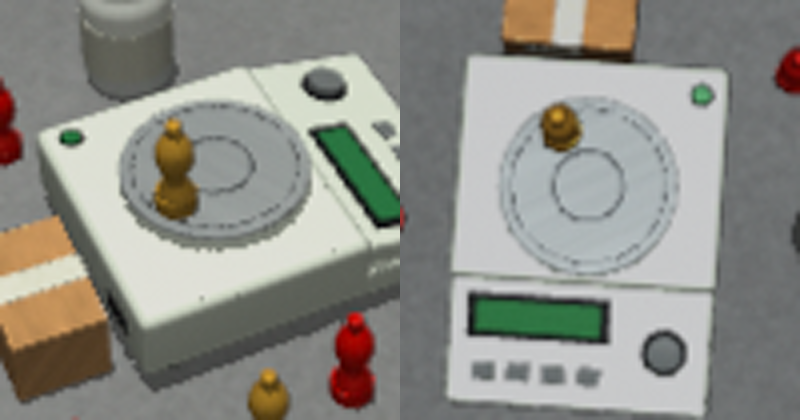

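The left half of the crop shows the scene view: small ring centre at about crop (215,164), foot's base centre at about (175,204). In the top view, ring centre is about (588,185), the foot about (565,135), and the key (663,352). I'll convert these to world points.

```bash
python3 - <<'E'
from h import *
c1=dict(np.load("scene.npz"));c2=dict(np.load("top.npz"))
f=lambda u,v,o:((u+.5)/4-.5+o[0],(v+.5)/4-.5+o[1])
S=(215,180);T=(205,150)
for nm,a,b,z in(("ring",(215.5,165),(188.5,185),.072),("foot",(175,204),None,.072),("key",(325,83),(264,352),.054)):
    if a: print(nm,"scene",onplane(c1,f(*a,S),z).round(4))
    if b: print(nm,"top",onplane(c2,f(*b,T),z).round(4))
print("belly top",onplane(c2,f(162,125,T),.115).round(4),"tip",onplane(c2,f(158,112,T),.138).round(4))
# predicted outlines: check finial at candidate in both views
for X in((.623,.047),(.627,.05)):
    for h,nm in((.072,"foot"),(.1145,"belly"),(.142,"tip")):
        p=proj(c1,(*X,h));q=proj(c2,(*X,h)); print(X,nm,((p-S+.5)*4).round(),((q-T+.5)*4).round())
# scale yaw: left/right edges on top view, z=.06 at rear
for a,b in(((72,56),(52,275)),((328,68),(316,288))):
    d=onplane(c2,f(*a,T),.06)-onplane(c2,f(*b,T),.06); print("yaw",np.degrees(np.arctan2(d[1],d[0])))
E
```

```text
ring scene [0.5854 0.0315 0.072 ]
ring top [0.586  0.0328 0.072 ]
foot scene [0.623  0.0476 0.072 ]
key scene [ 0.4768 -0.0125  0.054 ]
key top [ 0.4742 -0.0148  0.054 ]
belly top [0.62   0.0478 0.115 ] tip [0.6247 0.0492 0.138 ]
(0.623, 0.047) foot [175. 204.] [167. 131.]
(0.623, 0.047) belly [173. 155.] [164. 121.]
(0.623, 0.047) tip [171. 122.] [162. 114.]
(0.627, 0.05) foot [172. 209.] [162. 125.]
(0.627, 0.05) belly [169. 160.] [159. 115.]
(0.627, 0.05) tip [168. 127.] [157. 108.]
yaw -6.109411916816901
yaw -4.700061370546685
```

Pan centre is about (0.586, 0.032), the finial (0.623, 0.0475) and the key (0.474, -0.0145), with the scale yawed about -5.5°. I'll travel high with fingers closing to a point behind the finial.

Request:
servo_tool:
  slide:
    - [-0.031, 0.0255, 0]
    - [-0.062, 0.051, 0]
    - [-0.093, 0.0765, 0]
    - [-0.124, 0.102, 0]
    - [-0.155, 0.1275, 0]
  spin: [0, 0, 0, 0, 0]
  grip: [1, 1, 1, 1, 1]

```text
time_s: 3.42
tcp_pos: [0.2623, -0.4492, 0.2477]
ee_rot: [[-0.975, -0.221, 0.0], [-0.221, 0.975, -0.0], [-0.0, -0.0, -1.0]]
wrist_force: [0.8, -0.0, -0.2]
gripper_width: 0.709
gripper_force: 0.0
```

Request:
servo_tool:
  slide:
    - [-0.031, 0.0255, 0]
    - [-0.062, 0.051, 0]
    - [-0.093, 0.0765, 0]
    - [-0.124, 0.102, 0]
    - [-0.155, 0.1275, 0]
  spin: [0, 0, 0, 0, 0]
  grip: [1, 1, 1, 1, 1]

```text
time_s: 3.83
tcp_pos: [0.3853, -0.2902, 0.248]
ee_rot: [[-0.975, -0.222, 0.001], [-0.222, 0.975, -0.0], [-0.001, -0.001, -1.0]]
wrist_force: [0.2, -0.5, -0.9]
gripper_width: 0.326
gripper_force: 0.0
```

Request:
servo_tool:
  slide:
    - [-0.031, 0.0255, 0]
    - [-0.062, 0.051, 0]
    - [-0.093, 0.0765, 0]
    - [-0.124, 0.102, 0]
    - [-0.155, 0.1275, 0]
  spin: [0, 0, 0, 0, 0]
  grip: [1, 1, 1, 1, 1]

```text
time_s: 4.25
tcp_pos: [0.5082, -0.1313, 0.248]
ee_rot: [[-0.975, -0.222, 0.001], [-0.222, 0.975, -0.0], [-0.001, -0.0, -1.0]]
wrist_force: [-0.2, -0.6, -0.1]
gripper_width: 0.018
gripper_force: 0.0
```

Request:
servo_tool:
  slide:
    - [-0.031, 0.0255, 0]
    - [-0.062, 0.051, 0]
    - [-0.093, 0.0765, 0]
    - [-0.124, 0.102, 0]
    - [-0.155, 0.1275, 0]
  spin: [-5, -9.5, -9.5, -9.5, -9.5]
  grip: [1, 1, 1, 1, 1]

```text
time_s: 4.67
tcp_pos: [0.631, 0.0273, 0.2477]
ee_rot: [[-0.925, -0.38, 0.0], [-0.38, 0.925, -0.0], [-0.0, -0.0, -1.0]]
wrist_force: [0.3, -0.7, -0.7]
gripper_width: 0.004
gripper_force: 0.0
```

Request:
servo_tool:
  slide:
    - [-0.022, 0.011, 0]
    - [-0.043, 0.022, 0]
    - [-0.043, 0.022, 0]
    - [-0.043, 0.022, 0.03]
    - [-0.043, 0.022, 0.06]
  spin: [0, 0, 0, 0, 0]
  grip: [1, 1, 1, 1, 1]

```text
time_s: 5.08
tcp_pos: [0.6628, 0.0629, 0.1889]
ee_rot: [[-0.925, -0.381, 0.005], [-0.381, 0.925, 0.001], [-0.005, -0.001, -1.0]]
wrist_force: [-0.3, 0.6, -1.1]
gripper_width: 0.007
gripper_force: 0.0
```

Request:
servo_tool:
  slide:
    - [0, 0, 0.025]
    - [0, 0, 0.05]
    - [0, 0, 0.07]
    - [0, 0, 0.075]
    - [0, 0, 0.075]
  spin: [0, 0, 0, 0, 0]
  grip: [1, 1, 1, 1, 1]

```text
time_s: 5.5
tcp_pos: [0.6604, 0.0615, 0.1108]
ee_rot: [[-0.925, -0.379, -0.004], [-0.379, 0.925, -0.001], [0.004, 0.0, -1.0]]
wrist_force: [0.0, 0.7, 0.3]
gripper_width: 0.005
gripper_force: 0.0
```

```bash
python3 - <<'E'
from h import *
s=sense(); print(s["time_s"],s["tcp_pos"],s["wrist_force"])
a=capture("scene")["pixels"][170:290,200:320]; b=capture("top")["pixels"][140:260,190:310]
cv2.imwrite("pics/crop2.png",cv2.resize(np.hstack([a,b]),(800,400),interpolation=cv2.INTER_CUBIC))
E
```

```text
5.5 [0.66041822 0.06154172 0.1108062 ] [0.01826179 0.74730598 0.31584796]
```

View pics/crop2.png

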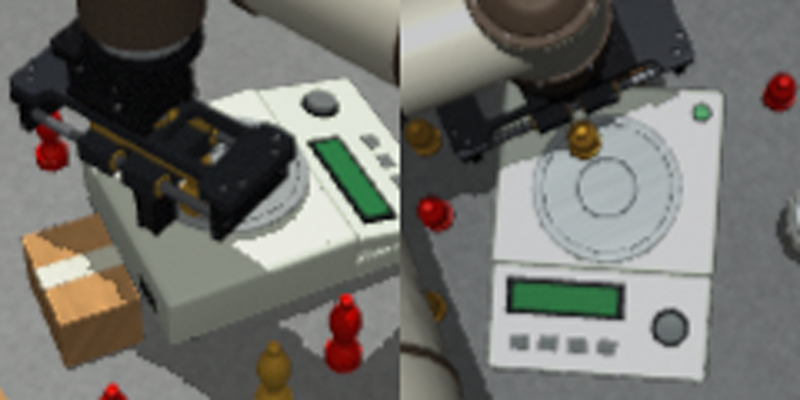

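The top view shows the finial at crop (585,138), with the gripper behind it and the ring at (607,187). I'll lower to foot height.

Request:
servo_tool:
  slide:
    - [0, 0, 0.002]
    - [0, 0, 0.005]
    - [0, 0, 0.008]
    - [0, 0, 0.008]
    - [0, 0, 0.008]
  spin: [0, 0, 0, 0, 0]
  grip: [1, 1, 1, 1, 1]

```text
time_s: 6.02
tcp_pos: [0.6614, 0.0621, 0.1046]
ee_rot: [[-0.925, -0.38, -0.0], [-0.38, 0.925, 0.0], [0.0, 0.0, -1.0]]
wrist_force: [0.5, -0.3, 0.3]
gripper_width: 0.006
gripper_force: 0.0
```

Request:
servo_tool:
  slide:
    - [0.002, 0, 0.001]
    - [0.004, 0, 0.0015]
    - [0.006, 0, 0.0015]
    - [0.008, 0, 0.0015]
    - [0.01, 0, 0.0015]
  spin: [0, 0, 0, 0, 0]
  grip: [1, 1, 1, 1, 1]

```text
time_s: 6.43
tcp_pos: [0.652, 0.0583, 0.1031]
ee_rot: [[-0.925, -0.38, 0.0], [-0.38, 0.925, -0.0], [-0.0, -0.0, -1.0]]
wrist_force: [1.0, -0.3, 0.2]
gripper_width: 0.005
gripper_force: 0.0
```

Request:
servo_tool:
  slide:
    - [0.002, 0, 0]
    - [0.004, 0, 0]
    - [0.006, 0, 0]
    - [0.008, 0, 0]
    - [0.01, 0, 0]
  spin: [0, 0, 0, 0, 0]
  grip: [1, 1, 1, 1, 1]

```text
time_s: 6.85
tcp_pos: [0.6431, 0.0546, 0.1032]
ee_rot: [[-0.925, -0.38, 0.001], [-0.38, 0.925, 0.0], [-0.001, -0.0, -1.0]]
wrist_force: [-0.3, 1.1, -0.0]
gripper_width: 0.005
gripper_force: 0.4
```

Request:
servo_tool:
  slide:
    - [0.002, 0, 0]
    - [0.004, 0, 0]
    - [0.006, 0, 0]
    - [0.008, 0, 0]
    - [0.01, 0, 0]
  spin: [0, 0, 0, 0, 0]
  grip: [1, 1, 1, 1, 1]

```text
time_s: 7.27
tcp_pos: [0.6337, 0.0508, 0.1031]
ee_rot: [[-0.925, -0.38, 0.0], [-0.38, 0.925, 0.0], [-0.0, -0.0, -1.0]]
wrist_force: [0.9, -0.4, -1.1]
gripper_width: 0.005
gripper_force: 0.4
```

```bash
cat > look.py <<'E'
import sys
from h import *
s=sense(); print(s["time_s"],s["tcp_pos"].round(4),s["wrist_force"].round(2))
F=[];P=[]
for i in range(3):
    c=capture("top")
    F+=[r["point"] for r in tip_of("finial","top") if np.hypot(r["point"][0]-.6,r["point"][1]-.04)<.06]
    P+=[r["point"] for r in tip_of("pan","top")[:1]]
print("fin",len(F),np.median(F,0).round(4) if F else "","pan",np.median(P,0).round(4) if P else "")
im=c["pixels"]; hsv=cv2.cvtColor(im,cv2.COLOR_BGR2HSV)
m=((hsv[...,1]>110)&(hsv[...,0]>10)&(hsv[...,0]<30)).astype(np.uint8); m[:172]=0;m[220:]=0;m[:,:225]=0;m[:,275:]=0
n,l,st,ce=cv2.connectedComponentsWithStats(m)
for i in range(1,n):
    if st[i][4]>15: print(st[i],ce[i].round(1),"at belly z",onplane(c,ce[i],.112).round(4))
cv2.imwrite(f"pics/{sys.argv[1]}.png",cv2.resize(im[150:250,205:305],(600,600),interpolation=cv2.INTER_CUBIC))
E
python3 look.py l1
```

```text
7.2667 [0.6337 0.0508 0.1031] [ 0.9  -0.4  -1.07]
fin 3 [0.6173 0.0445 0.0726] pan [0.5861 0.0293 0.0723]
[244 184   9   7  41] [248.1 187.3] at belly z [0.6033 0.0405 0.112 ]
```

View pics/l1.png

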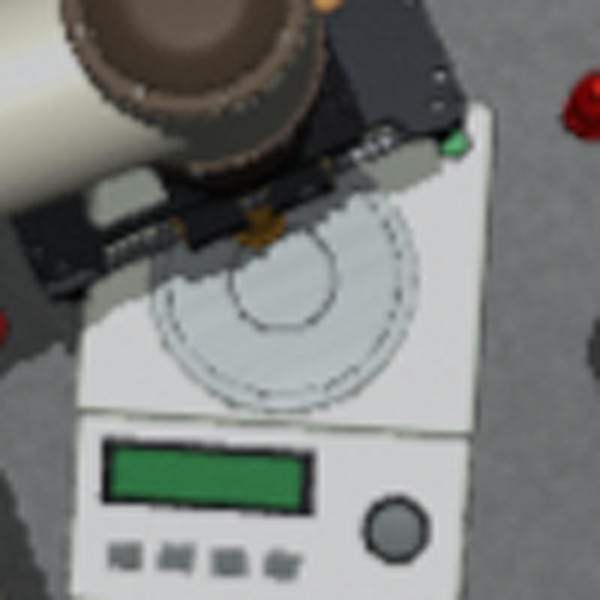

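The foot's front edge shows at crop (262,245), matching the predicted foot centre (0.612, 0.042). About 28 mm remain, so I'll keep pushing and then back off.

Request:
servo_tool:
  slide:
    - [0.002, 0, 0]
    - [0.004, 0, 0]
    - [0.006, 0, 0]
    - [0.008, 0, 0]
    - [0.01, 0, 0]
  spin: [0, 0, 0, 0, 0]
  grip: [1, 1, 1, 1, 1]

```text
time_s: 8.13
tcp_pos: [0.6243, 0.0469, 0.1031]
ee_rot: [[-0.925, -0.38, 0.0], [-0.38, 0.925, 0.0], [-0.0, 0.0, -1.0]]
wrist_force: [1.3, 0.0, -1.0]
gripper_width: 0.005
gripper_force: 0.3
```

Request:
servo_tool:
  slide:
    - [0.002, 0, 0]
    - [0.004, 0, 0]
    - [0.006, 0, 0]
    - [0.008, 0, 0]
    - [0.01, 0, 0]
  spin: [0, 0, 0, 0, 0]
  grip: [1, 1, 1, 1, 1]

```text
time_s: 8.55
tcp_pos: [0.6151, 0.0431, 0.1031]
ee_rot: [[-0.925, -0.38, 0.0], [-0.38, 0.925, -0.0], [-0.0, -0.0, -1.0]]
wrist_force: [1.4, 0.8, -0.2]
gripper_width: 0.004
gripper_force: 0.3
```

Request:
servo_tool:
  slide:
    - [0.002, 0, 0]
    - [0.004, 0, 0]
    - [0.006, 0, 0]
    - [0.007, 0, 0]
    - [0.0075, 0, 0]
  spin: [0, 0, 0, 0, 0]
  grip: [1, 1, 1, 1, 1]

```text
time_s: 8.97
tcp_pos: [0.6081, 0.0403, 0.1031]
ee_rot: [[-0.925, -0.38, -0.0], [-0.38, 0.925, -0.0], [0.0, 0.0, -1.0]]
wrist_force: [0.3, -0.0, -0.9]
gripper_width: 0.001
gripper_force: 0.3
```

Request:
servo_tool:
  slide:
    - [-0.002, 0, 0]
    - [-0.01, 0, 0]
    - [-0.025, 0, 0]
    - [-0.045, 0, 0]
    - [-0.065, 0, 0]
  spin: [0, 0, 0, 0, 0]
  grip: [1, 1, 1, 1, 1]

```text
time_s: 9.38
tcp_pos: [0.6695, 0.0654, 0.1032]
ee_rot: [[-0.925, -0.38, 0.0], [-0.38, 0.925, -0.0], [0.0, -0.0, -1.0]]
wrist_force: [0.4, -0.2, -0.5]
gripper_width: 0.009
gripper_force: 0.0
```

```bash
python3 look.py l2
```

```text
9.3833 [0.6695 0.0654 0.1032] [ 0.35 -0.18 -0.47]
fin 3 [0.5914 0.0345 0.0706] pan [0.5875 0.0293 0.0716]
[247 190  10  11  79] [251.2 194.7] at belly z [0.5838 0.0329 0.112 ]
```

View pics/l2.png

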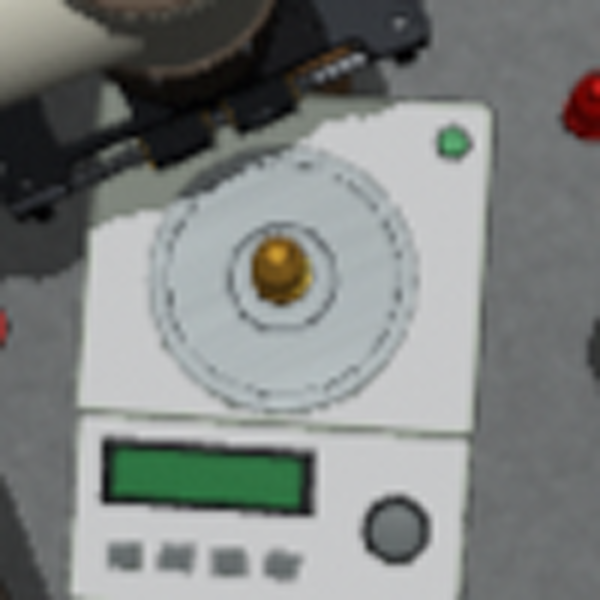

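The finial stands at crop (281,273) inside the small ring, whose centre is (282,277), so it is about 2 mm off centre and untouched. Next I'll go up, over to the key, and align the tool with the panel.

Request:
servo_tool:
  slide:
    - [0, 0, -0.03]
    - [0, 0, -0.065]
    - [0, 0, -0.1]
    - [0, 0, -0.135]
    - [0, 0, -0.145]
  spin: [0, 0, 0, 0, 0]
  grip: [1, 1, 1, 1, 1]

```text
time_s: 10.25
tcp_pos: [0.6705, 0.0649, 0.2558]
ee_rot: [[-0.925, -0.38, 0.012], [-0.38, 0.925, 0.001], [-0.011, -0.003, -1.0]]
wrist_force: [1.4, -0.1, 1.3]
gripper_width: 0.001
gripper_force: 0.0
```

Request:
servo_tool:
  slide:
    - [0.04, 0, 0]
    - [0.08, 0.001, 0]
    - [0.12, 0.002, 0]
    - [0.16, 0.003, 0]
    - [0.195, 0.004, 0]
  spin: [0, 0, 0, 0, 0]
  grip: [1, 1, 1, 1, 1]

```text
time_s: 10.67
tcp_pos: [0.4836, -0.0064, 0.248]
ee_rot: [[-0.925, -0.38, -0.0], [-0.38, 0.925, 0.0], [0.0, 0.0, -1.0]]
wrist_force: [-0.9, 0.1, 0.2]
gripper_width: 0.007
gripper_force: 0.0
```

Request:
servo_tool:
  slide:
    - [0.015, 0, 0]
    - [0.022, 0, 0]
    - [0.022, 0, 0]
    - [0.022, 0, 0]
    - [0.022, 0, 0]
  spin: [7, 14, 21, 27.8, 27.8]
  grip: [1, 1, 1, 1, 1]

```text
time_s: 11.08
tcp_pos: [0.4655, -0.014, 0.2485]
ee_rot: [[-0.995, 0.098, 0.001], [0.098, 0.995, 0.0], [-0.001, 0.001, -1.0]]
wrist_force: [1.0, 0.3, -0.1]
gripper_width: 0.005
gripper_force: 0.0
```

Request:
servo_tool:
  slide:
    - [-0.002, 0, 0.035]
    - [-0.002, 0, 0.075]
    - [-0.002, 0, 0.11]
    - [-0.002, 0, 0.14]
    - [-0.002, 0, 0.15]
  spin: [0, 0, 0, 0, 0]
  grip: [1, 1, 1, 1, 1]

```text
time_s: 11.5
tcp_pos: [0.4651, -0.0147, 0.094]
ee_rot: [[-0.996, 0.093, -0.008], [0.093, 0.996, -0.002], [0.008, -0.002, -1.0]]
wrist_force: [-0.7, 0.5, 0.1]
gripper_width: 0.008
gripper_force: 0.0
```

Request:
servo_tool:
  slide:
    - [0, 0, 0.003]
    - [0, 0, 0.006]
    - [0, 0, 0.009]
    - [0, 0, 0.012]
    - [0, 0, 0.013]
  spin: [0, 0, 0, 0, 0]
  grip: [1, 1, 1, 1, 1]

```text
time_s: 11.92
tcp_pos: [0.4686, -0.0137, 0.0856]
ee_rot: [[-0.995, 0.095, 0.002], [0.095, 0.995, 0.001], [-0.002, 0.001, -1.0]]
wrist_force: [0.4, -0.2, -0.2]
gripper_width: 0.005
gripper_force: 0.0
```

```bash
python3 - <<'E'
from h import *
s=sense(); print(s["time_s"],s["tcp_pos"],s["wrist_force"])
a=capture("scene")["pixels"][160:260,220:340]; b=capture("top")["pixels"][160:260,190:310]
cv2.imwrite("pics/crop3.png",cv2.resize(np.hstack([a,b]),(800,333),interpolation=cv2.INTER_CUBIC))
E
```

```text
11.9167 [ 0.46861688 -0.01373823  0.08560279] [ 0.41707231 -0.18058852 -0.1557909 ]
```

View pics/crop3.png

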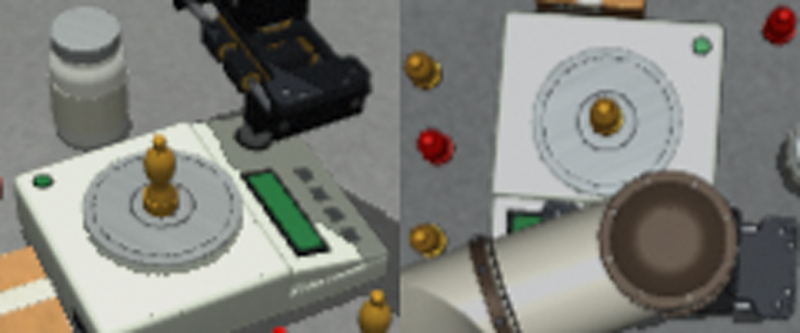

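The finial stands inside the ring in both halves (scene crop (160,205), top (606,117)), and the fingertips hang over the key at (255,138). Now a slow press.

Request:
servo_tool:
  slide:
    - [0, 0, 0.001]
    - [0, 0, 0.002]
    - [0, 0, 0.004]
    - [0, 0, 0.006]
    - [0, 0, 0.006]
  spin: [0, 0, 0, 0, 0]
  grip: [1, 1, 1, 1, 1]

```text
time_s: 12.43
tcp_pos: [0.4686, -0.0138, 0.079]
ee_rot: [[-0.995, 0.095, 0.001], [0.095, 0.995, -0.0], [-0.001, 0.0, -1.0]]
wrist_force: [0.7, 0.1, 2.6]
gripper_width: 0.007
gripper_force: 0.9
```

Request:
servo_tool:
  slide:
    - [0, 0, 0.001]
    - [0, 0, 0.002]
    - [0, 0, 0.002]
    - [0, 0, 0.002]
    - [0, 0, 0.002]
  spin: [0, 0, 0, 0, 0]
  grip: [1, 1, 1, 1, 1]

```text
time_s: 12.85
tcp_pos: [0.4689, -0.0138, 0.0774]
ee_rot: [[-0.995, 0.095, 0.002], [0.095, 0.995, 0.0], [-0.002, 0.0, -1.0]]
wrist_force: [1.8, -0.9, 3.5]
gripper_width: 0.008
gripper_force: 1.5
```

Request:
servo_tool:
  slide:
    - [0, 0, 0.001]
    - [0, 0, 0.0015]
    - [0, 0, 0.0015]
    - [0, 0, 0.0015]
    - [0, 0, 0.0015]
  spin: [0, 0, 0, 0, 0]
  grip: [1, 1, 1, 1, 1]

```text
time_s: 13.27
tcp_pos: [0.469, -0.0137, 0.0761]
ee_rot: [[-0.995, 0.095, 0.002], [0.095, 0.995, 0.0], [-0.002, 0.0, -1.0]]
wrist_force: [1.4, -1.1, 5.9]
gripper_width: 0.005
gripper_force: 2.6
```

Request:
servo_tool:
  slide:
    - [0, 0, 0.0005]
    - [0, 0, 0.001]
    - [0, 0, 0.001]
    - [0, 0, 0.001]
    - [0, 0, 0.001]
  spin: [0, 0, 0, 0, 0]
  grip: [1, 1, 1, 1, 1]

```text
time_s: 13.68
tcp_pos: [0.4691, -0.0138, 0.0758]
ee_rot: [[-0.996, 0.095, 0.002], [0.095, 0.996, 0.0], [-0.002, 0.0, -1.0]]
wrist_force: [-0.4, -0.9, 11.9]
gripper_width: 0.005
gripper_force: 5.6
```

The key is on its hard stop (12 N, with the tool moving only 0.3 mm for a 1 mm command). I'll release it and retreat upward.

Request:
servo_tool:
  slide:
    - [0, 0, -0.003]
    - [0, 0, -0.01]
    - [0, 0, -0.03]
    - [0, 0, -0.06]
    - [0, 0, -0.09]
  spin: [0, 0, 0, 0, 0]
  grip: [1, 1, 1, 1, 1]

```text
time_s: 14.1
tcp_pos: [0.4659, -0.0143, 0.1642]
ee_rot: [[-0.995, 0.096, -0.006], [0.096, 0.995, -0.001], [0.006, -0.002, -1.0]]
wrist_force: [1.0, 0.3, -0.7]
gripper_width: 0.003
gripper_force: 0.0
```

Request:
servo_tool:
  slide:
    - [0, 0, -0.03]
    - [0, 0, -0.06]
    - [0, 0, -0.06]
    - [0, 0, -0.06]
    - [0, 0, -0.06]
  spin: [0, 0, 0, 0, 0]
  grip: [1, 1, 1, 1, 1]

```text
time_s: 14.52
tcp_pos: [0.4667, -0.014, 0.2235]
ee_rot: [[-0.995, 0.096, -0.003], [0.096, 0.995, 0.0], [0.003, -0.0, -1.0]]
wrist_force: [-1.2, 0.8, -0.3]
gripper_width: 0.004
gripper_force: 0.0
```

```bash
python3 look.py l3; python3 - <<'E'
from h import *
a=capture("scene")["pixels"][160:260,220:340]
cv2.imwrite("pics/crop4.png",cv2.resize(a,(600,500),interpolation=cv2.INTER_CUBIC))
E
```

```text
14.5167 [ 0.4667 -0.014   0.2235] [-1.25  0.76 -0.25]
fin 3 [0.5896 0.0317 0.0754] pan [0.5864 0.0303 0.0731]
[247 190  10  11  79] [251.2 194.7] at belly z [0.5838 0.0329 0.112 ]
```

View pics/crop4.png

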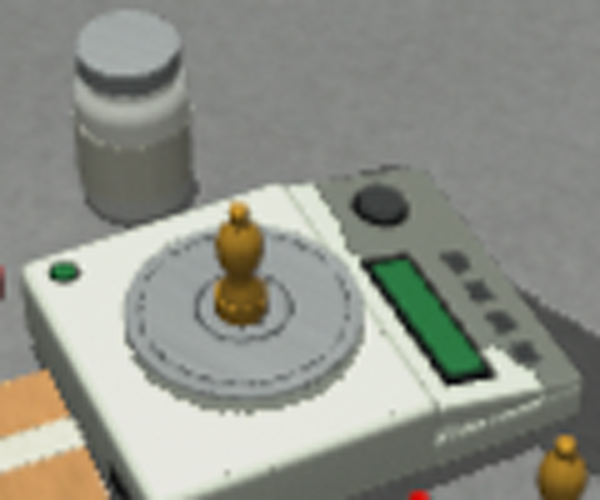

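The finial's foot, at (240,305), stands inside the small ring, the key at (382,205) is up, and the arm is clear.

```bash
python3 -c "from station import *; print(finish_job())"
```

```text
the job is handed in; nothing more can be done
None
```

I nudged the finial into the small ring (about 2–4 mm off centre by camera), pressed the round key to its stop and released it, then handed the job in at about 14.5 s; no verdict was returned.

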